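# Try a brass filter cap on the thread gauge and sort it

### The arm

A 7-joint arm with a two-finger parallel gripper is mounted at the origin on the work surface. World frame = base frame: x ahead of the robot, y to its left, z up, the work surface at z = 0. Lengths are in m, angles in rad, forces in N, time in s.
With the tool pointing down it reaches from about 0.4 to 0.875 m from the base axis. Payload 6.5 kg.
Tool frame: the origin (TCP) lies at the very end of the fingers, on their centre line; the grasp point (between the pads) lies 19 mm behind it; z points along the fingers, y is the line along which they close (so a half turn about z gives the same grasp; the last joint's range is limited). The gripper opens to 85 mm and grips with 20 to 120 N. Pads are 22 mm wide; open, the fingers measure 114 mm over their backs; the gripper's body (76 mm by 85 mm) begins 54 mm behind the grasp point. The pads swing forward as they close: fully open they stand 13 mm farther back than shut.
Start: joints at [-1.196, 0.536, -0.004, 1.538, 0.003, 1.067, -0.071], TCP at [0.277, 0.588, 0.231] pointing down, gripper open.
Joint ranges: [-2.7, 2.7], [-0.37, 2.16], [-1.27, 1.26], [0.24, 2.4], [-1.31, 4.45], [0.19, 1.91], [-2.76, 2.76]. Speed limits (rad/s): [2.39, 2.39, 3.14, 3.14, 3.14, 3.14, 3.14].

### API

Orientations are given as a unit quaternion [w, x, y, z].
In Python, from bench import * gives the robot as it stands.
- The arm moves only by the tool step_arm, never from a script. Its argument "series" is a list of rows, each a list of 7 numbers: the opening, from -1 (shut) to 1 (fully open), then the shift along the tool's x, y, z scaled (see below), then the turn, a rotation vector about the tool's x, y, z scaled (see below). A call has 1 to 12 rows; each row is the pose to reach, as a shift and turn from the pose commanded when the call began, along the tool's axes at that moment, turning the shorter way round; what a row does not reach only later rows make up. The controller multiplies each number of a shift by 500 mm and each number of a turn by pi rad. A row lasts 1/12 s, in which the tool goes at most 41.7 mm and 7.16 degrees, less where a joint would pass 70% of its speed; a pose out of reach is approached as far as the arm can. A call with a number of a shift or a turn outside -1 to 1 is refused whole. A call with a gripper value outside its range is refused whole. The fingers move at their own pace and stop on an object; "force" is the grip in N (left out, the last holds). Time passes only in rows, so rows that repeat a pose let the fingers close. It gives the time, the measured TCP pose, the force, the opening and the grip force at its end, in the units of the state.
- state(): the state, without advancing time (a new reading comes with each control period).
- grab_frame(name): name is "scene" or "top" or "wrist"; returns the picture (400x640x3 uint8, red, green, blue); there is no depth.
- calibration(name): a dict with "fx", "fy", "cx", "cy" (pixels), "R" (3x3) and "t" (3): a world point X has camera coordinates R X + t; the wrist camera has in their place "tool_from_camera" (4x4, takes a point from camera to tool coordinates, whose origin is the TCP and whose axes are the flange's). Camera axes: x right, y down, z forward; pixel columns grow to the right and rows downward; lengths in m; the calibration is good to about 2 mm. A picture is of the moment at which its call begins: read the wrist's pose just before it. calibration takes no time and is no camera call.
- hand_in(): hands the job in; it is judged then, once.
The state is a dict: "time": time; "joint_positions": joint angles; "qd": joint speeds; "effort": joint torques, N m; "ee_pos": TCP position; "eef_rot": TCP orientation; "ft_force": force on the tool from outside, world axes, zero at the start; "moment": the same for the moment, N m; "finger_gap": opening from 0.0 (shut) to 1.0 (fully open); "finger_force": force on a finger pad.
Only numpy, scipy, OpenCV 4.12 (cv2) and the standard library are available. Lean on these libraries where they do the work, as an engineer would, in place of code of your own. Each camera call takes 0.05 s, during which the arm holds its last target. There are 200 camera calls.

### The job

Screw the brass hexagon cap that stands on the round threaded gauge post clockwise until it is fully home on the steel collar, or until it jams part-way because of scale inside. Then unscrew it, lift it off and set it down, open side down, in the tray: in the long compartment if it went fully home, in the short one if it jammed. Leave the other cap waiting on its black block.

Things in the scene. Friction and masses are not known exactly. Their poses are not given: they have to be found in the camera images.
- cap_1: One of two look-alike plain brass hexagon caps, 220 g, 50 mm across flats, 36 mm tall, flat closed top, open below. Origin: centre of its rim (the underside); z up; x is normal to a flat. Either may be the good one. One starts on the gauge post (the cap to test), the other on the waiting block; both rims are then 34 mm above the counter.
- cap_2: Twin of the other cap, same size and axes. On the gauge a cap turned clockwise stays level for 0.15 rad, then sinks 9.1 mm per rad. A good one is fully home after 1.25 rad (72 degrees), rim 24 mm above the counter; one with scale inside jams after 0.7 to 1 rad, rim 29 to 30 mm up, and pushes up on the fingers (over 10 N). Turned back to its start angle it lifts straight off.
- gauge: Fixed stand: aluminium base 230 x 90 x 10 mm with a steel post, coarse right-hand thread (2.5 mm axial play), on a round steel collar (72 mm across, top 24 mm above the counter). Origin: on the post's axis at counter level, z up. 130 mm away towards its -x is the black waiting block (44 mm square, 34 mm high) for the other cap. A cap on the post stays where it is left.
- tray: Fixed grey plastic tray, 138 mm along x, 302 mm along y, walls 4 mm thick and 18 mm high, floor 4 mm thick. Origin: centre of its underside. A divider makes a long compartment (172 mm along y, centre at y = +62 mm) for caps that go fully home and a short one (120 mm, centre at y = -87 mm) for caps that jam.
Things that resemble listed ones, but are neither listed nor needed, are in the scene too. Leave any turquoise look-alike of the cap_2 alone.

How it is judged:
By the outcome, as a careful person would: the job done as asked, in the order asked, and still so for the second after the job is handed in, with the robot touching nothing.
It also fails if it takes over 43 s, if anything falls off the work surface, if the arm or the gripper's body presses on something with over 40 N, if the wrist force passes 120 N, or if a joint passes its speed limit or range.

## Working session

There is one attempt and no reset: what is moved stays moved. The work goes in short steps, Python scripts to look and compute and a tool call to move; the robot and the scene stay as the last step left them, time stands still between calls to the robot, and variables do not carry over. Pictures are saved under pics/ and viewed, at most 10 in all, crops included, and the job is handed in when it is done.

Besides the shell and the picture viewer there is one more tool, called after ">>>" by a JSON object that holds its "api" and its "payload". step_arm: Moves the arm, as the interface text tells. Its arguments: {"type":"object","properties":{"series":{"type":"array"},"force":{"type":"number"}},"required":["series"]}

```bash
mkdir -p pics
python3 - <<'E'
from bench import *
import cv2,numpy as np
for n in ("scene","top"):
    im=grab_frame(n); cv2.imwrite(f"pics/{n}0.png",im[:,:,::-1])
    c=calibration(n); print(n,c)
print(calibration("wrist")); s=state(); print(s)
E
```

```text
scene {'fx': 363.3657650080982, 'fy': 363.3657650080982, 'cx': 322.81974133325986, 'cy': 198.85928458240141, 'R': array([[ 0.28049814,  0.95975179,  0.01404628],
       [ 0.790358  , -0.22263766, -0.57075975],
       [-0.54466046,  0.17119864, -0.82099696]]), 't': array([-0.0789353 , -0.33032132,  1.1460774 ])}
top {'fx': 484.5231020148313, 'fy': 484.5231020148313, 'cx': 322.75191442420476, 'cy': 206.42899858074674, 'R': array([[ 2.60872705e-02, -9.99656819e-01,  2.38699543e-03],
       [-9.95689050e-01, -2.61961895e-02, -8.89779503e-02],
       [ 8.90099450e-02, -5.55133566e-05, -9.96030736e-01]]), 't': array([-0.04734732,  0.45756743,  0.93333742])}
{'fx': 335.78368404463896, 'fy': 335.78368404463896, 'cx': 323.17994348683413, 'cy': 201.55220625017748, 'tool_from_camera': array([[ 1.84186194e-04, -9.44903121e-01, -3.27350054e-01,
         8.52211706e-02],
       [ 9.99999939e-01,  2.71506562e-04, -2.21051483e-04,
        -1.64103382e-03],
       [ 2.97749924e-04, -3.27349993e-01,  9.44903113e-01,
        -1.42603087e-01],
       [ 0.00000000e+00,  0.00000000e+00,  0.00000000e+00,
         1.00000000e+00]])}
{'time': 0.1, 'joint_positions': array([-1.19621346,  0.53711455, -0.00439441,  1.53877215,  0.00257092,
        1.06731789, -0.0712172 ]), 'qd': array([ 4.10851253e-05, -1.01029985e-03, -1.86222941e-03, -2.45042992e-03,
       -1.38896816e-04, -2.35249183e-03,  5.35638188e-04]), 'effort': array([ 2.59657194e-03, -5.84564960e+01,  1.05195824e+00, -2.59777451e+01,
        1.26676357e-02,  4.63581237e-03, -2.19510247e-05]), 'ee_pos': array([0.27710495, 0.58733519, 0.23048632]), 'eef_rot': array([-1.18639787e-04,  2.18610336e-01,  9.75811906e-01, -7.94338647e-04]), 'ft_force': array([-0.13123785, -0.1544179 , -0.00591922]), 'moment': array([ 0.03473418,  0.01460175, -0.023301  ]), 'finger_force': 0.0, 'finger_gap': 0.9994378925629843}
```

View pics/scene0.png

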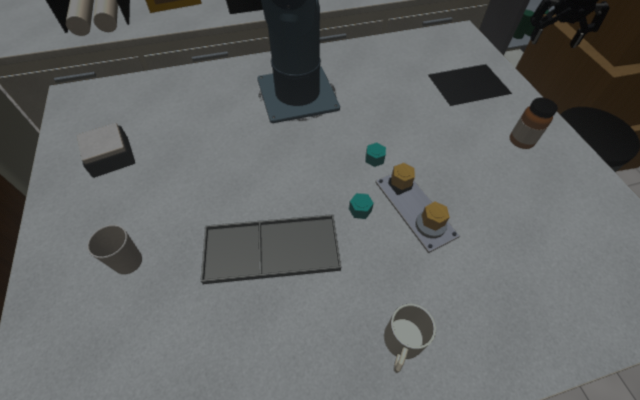

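View pics/top0.png

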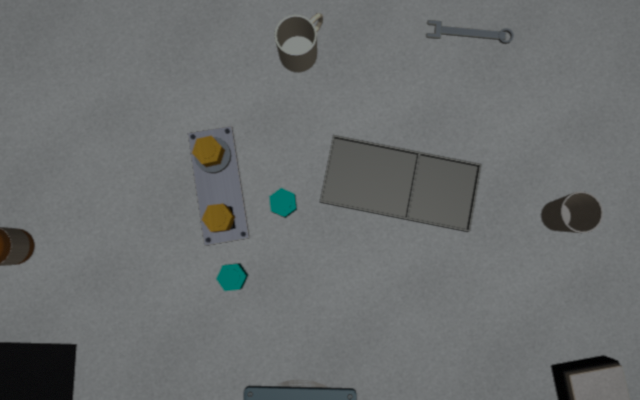

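The top view shows the cap under test on the collar at about (208,150), and the waiting cap at (218,217). The turquoise decoys are at (283,203) and (232,277). The tray spans about (321..480, 136..230), with its long compartment on the left. I'll enlarge the region to measure it.

```bash
cat > h.py <<'E'
from bench import *
import cv2,numpy as np
from scipy.spatial.transform import Rotation as Ro
def ray(n,uv,z):
    c=calibration(n); d=np.array([(uv[0]-c['cx'])/c['fx'],(uv[1]-c['cy'])/c['fy'],1.])
    R,t=c['R'],c['t']; o=-R.T@t; w=R.T@d
    return o+w*(z-o[2])/w[2]
E
python3 - <<'E'
from h import *
im=cv2.imread("pics/top0.png")
cr=cv2.resize(im[120:250,180:260],None,fx=7,fy=7,interpolation=cv2.INTER_CUBIC)[:,:]
cr=cv2.resize(im[125:200,180:260],None,fx=8,fy=8,interpolation=cv2.INTER_CUBIC)
cv2.imwrite("pics/crop1.png",cr)
hsv=cv2.cvtColor(im,cv2.COLOR_BGR2HSV)
m=cv2.inRange(hsv,(10,120,120),(35,255,255))
n,l,st,ce=cv2.connectedComponentsWithStats(m)
for i in range(1,n):
    if st[i,4]>100: print(st[i],ce[i],ray("top",ce[i],.07))
for uv in [(193,135),(228,130),(243,235),(208,240)]: print(ray("top",uv,.01))
for uv in [(334,136),(480,164),(468,230),(321,203)]: print(ray("top",uv,.018))
E
```

```text
[0.59719102 0.22983985 0.01      ]
[0.60932612 0.15980448 0.01      ]
[0.39868686 0.12094549 0.01      ]
[0.38701331 0.18968156 0.01      ]
[ 0.60080948 -0.054142    0.018     ]
[ 0.55187478 -0.34606331  0.018     ]
[ 0.4198617  -0.32208739  0.018     ]
[ 0.46557527 -0.03170991  0.018     ]
```

View pics/crop1.png

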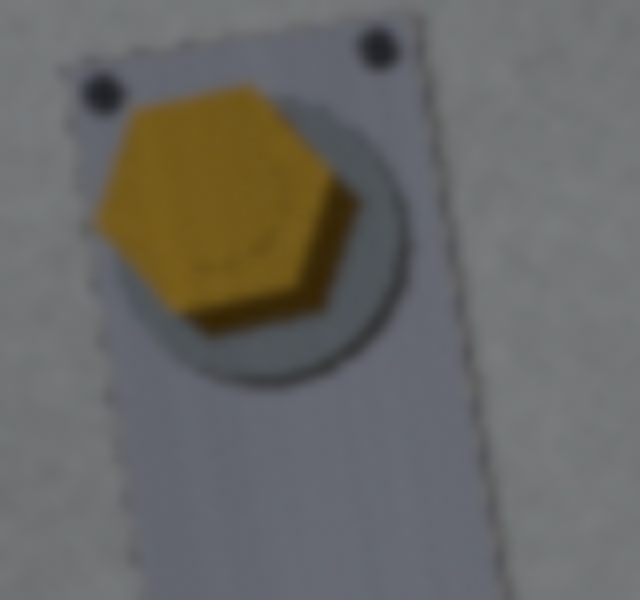

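```bash
cat >> h.py <<'E'
def plan(p,yaw):
    "shift in tool axes scaled, turn scaled; yaw=world angle of tool y axis"
    s=state(); q=np.array(s['eef_rot']); R=Ro.from_quat(np.r_[q[1:],q[0]])
    y=np.array([np.cos(yaw),np.sin(yaw),0]); z=np.array([0,0,-1.]); T=Ro.from_matrix(np.c_[np.cross(y,z),y,z])
    return np.round((R.inv().apply(np.array(p)-s['ee_pos']))/.5,4), np.round((R.inv()*T).as_rotvec()/np.pi,4)
E
python3 - <<'E'
from h import *
V=[(140,108),(247,87),(334,182),(297,290),(182,313),(98,215)]
P=np.array([ray("top",((x+.5)/8-.5+180,(y+.5)/8-.5+125),.07) for x,y in V])[:,:2]
c=P.mean(0); d=P-c; a=np.degrees(np.arctan2(d[:,1],d[:,0])); r=np.linalg.norm(d,axis=1)
print(c,a,r,a%60)
print("collar ctr",ray("top",((266)/8-.5+180,(237)/8-.5+125),.024))
yf=np.degrees(np.angle(np.exp(6j*np.radians(a)).mean()))/6+30
print("flat normal deg",yf%60)
T=np.array([ray("top",u,.018)[:2] for u in [(334,136),(480,164),(468,230),(321,203)]])
print("tray",T.mean(0),np.degrees(np.arctan2(*(T[0]-T[1])[::-1])),np.linalg.norm(T[0]-T[1]),np.linalg.norm(T[1]-T[2]))
for k in range(-3,4): 
  y=np.radians(yf%60+60*k); print(yf%60+60*k,plan([c[0],c[1],.2],y))
E
```

```text
[0.55626113 0.18628534] [  41.78701229  -12.45589424  -80.10667992 -136.67783685  166.10601999
   99.36150277] [0.02856372 0.02766042 0.02793048 0.0291159  0.02818974 0.02802794] [41.78701229 47.54410576 39.89332008 43.32216315 46.10601999 39.36150277]
collar ctr [0.55650346 0.18500432 0.024     ]
flat normal deg 12.988637970847293
tray [ 0.50953031 -0.18850065] 80.48399690014124 0.29599435502403154 0.134172644101231
-167.0113620291527 (array([-0.8472, -0.4871,  0.0619]), array([-3.000e-04, -6.000e-04, -7.125e-01]))
-107.0113620291527 (array([-0.8472, -0.4871,  0.0619]), array([0.000e+00, 8.000e-04, 9.542e-01]))
-47.01136202915271 (array([-0.8472, -0.4871,  0.0619]), array([-3.000e-04,  5.000e-04,  6.209e-01]))
12.988637970847293 (array([-0.8472, -0.4871,  0.0619]), array([-0.0005,  0.0003,  0.2875]))
72.9886379708473 (array([-0.8472, -0.4871,  0.0619]), array([-0.0005,  0.    , -0.0458]))
132.9886379708473 (array([-0.8472, -0.4871,  0.0619]), array([-5.000e-04, -3.000e-04, -3.791e-01]))
192.9886379708473 (array([-0.8472, -0.4871,  0.0619]), array([-3.000e-04, -6.000e-04, -7.125e-01]))
```

>>> {"api": "step_arm", "payload": {"series": [[1,-0.847,-0.487,0.06,0,0,-0.046],[1,-0.847,-0.487,0.06,0,0,-0.046],[1,-0.847,-0.487,0.06,0,0,-0.046],[1,-0.847,-0.487,0.06,0,0,-0.046],[1,-0.847,-0.487,0.06,0,0,-0.046],[1,-0.847,-0.487,0.06,0,0,-0.046],[1,-0.847,-0.487,0.06,0,0,-0.046],[1,-0.847,-0.487,0.06,0,0,-0.046],[1,-0.847,-0.487,0.06,0,0,-0.046],[1,-0.847,-0.487,0.06,0,0,-0.046],[1,-0.847,-0.487,0.06,0,0,-0.046],[1,-0.847,-0.487,0.06,0,0,-0.046]], "force": 60}}

```text
time: 1.1
ee_pos: [0.558, 0.1827, 0.2009]
eef_rot: [0.0, 0.149, 0.989, -0.001]
ft_force: [0.5, -0.2, -0.8]
finger_gap: 1.003
finger_force: 0.0
```

>>> {"api": "step_arm", "payload": {"series": [[1,0,0,0,0,0,0],[1,0,0,0,0,0,0],[1,0,0,0,0,0,0]]}}

```text
time: 1.35
ee_pos: [0.5558, 0.1878, 0.201]
eef_rot: [-0.001, 0.147, 0.989, 0.0]
ft_force: [-0.2, 1.5, -0.5]
finger_gap: 1.001
finger_force: 0.0
```

Run:
```python
from h import *
s=state();im=grab_frame("wrist");cv2.imwrite("pics/w1.png",im[:,:,::-1])
print(s['ee_pos'].tolist(),s['eef_rot'].tolist(),s['joint_positions'],s['ft_force'])
```

```text
[0.5557978319945537, 0.1877979236928084, 0.20098980137131212] [-0.0005424210610224875, 0.14731084572886255, 0.9890900781388986, 0.0001945179354358963] [-0.45787296  0.46263935  0.0743697   1.74315624 -0.04223884  0.93805889
  0.9088141 ] [-0.2382441   1.45873136 -0.48186055]
```

View pics/w1.png

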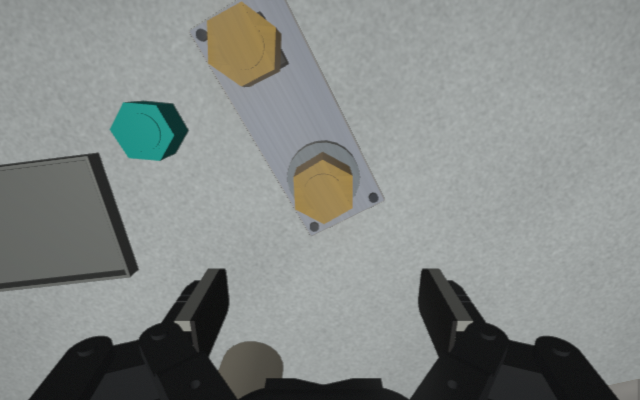

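The wrist view shows the cap under test at about (323,190), with two flats nearly parallel to the finger pads. I'll refine that with a crop.

Run:
```python
from h import *
im=cv2.imread("pics/w1.png")
cv2.imwrite("pics/w1c.png",cv2.resize(im[138:238,270:385],None,fx=6,fy=6,interpolation=cv2.INTER_CUBIC))
```

```text
(no output)
```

View pics/w1c.png

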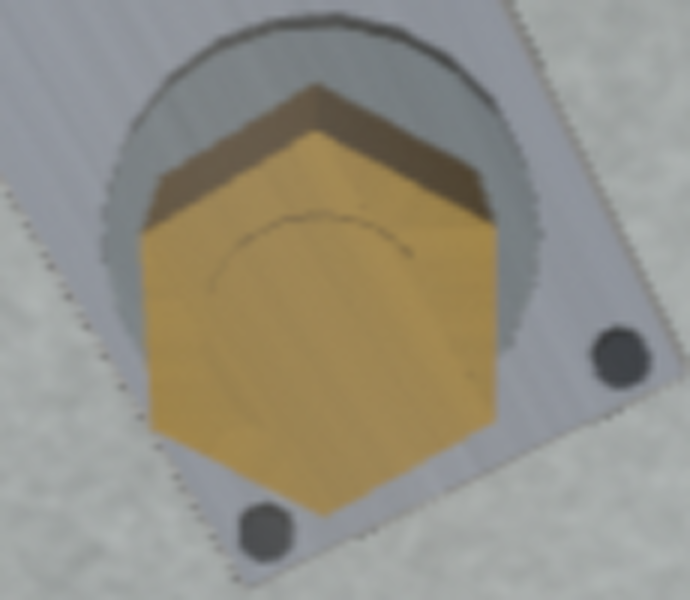

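The top-face vertices in the crop are (316,130), (495,225), (495,422), (324,516), (152,430) and (142,234).

Run:
```python
from h import *
c=calibration("wrist");M=c['tool_from_camera']
q=[0.14731084572886255, 0.9890900781388986, 0.0001945179354358963,-0.0005424210610224875]
R=Ro.from_quat(q).as_matrix();p=np.array([0.5557978319945537, 0.1877979236928084, 0.20098980137131212])
def w(u,v,z):
    d=R@M[:3,:3]@np.array([(u-c['cx'])/c['fx'],(v-c['cy'])/c['fy'],1]);o=R@M[:3,3]+p
    return (o+d*(z-o[2])/d[2])[:2]
V=[(316,130),(495,225),(495,422),(324,516),(152,430),(142,234)]
P=np.array([w((x+.5)/6-.5+270,(y+.5)/6-.5+138,.07) for x,y in V])
m=P.mean(0);d=P-m;a=np.arctan2(d[:,1],d[:,0]);print(m,np.linalg.norm(d,axis=1),np.degrees(a)%60)
yf=(np.degrees(np.angle(np.exp(6j*a).mean()))/6+30)%60+60;print(yf)
print(np.mean([w(116/6+270-.4,138+240/6,.024)],0),"collar R/L", w(540/6+270-.4,138+240/6,.024),w(100/6+270-.4,138+240/6,.024))
xy=(m+[.5563,.1857])/2;print(xy,plan([*xy,.044],np.radians(yf)))
```

```text
[0.55622879 0.18590596] [0.02878476 0.02879711 0.02886464 0.02876674 0.02881729 0.02868123] [44.33549103 45.17168785 43.95518693 44.0398934  45.08905847 43.84164819]
74.40535725213978
[0.54605251 0.15393287] collar R/L [0.5662887  0.22041295] [0.54528886 0.15142413]
[0.5562644  0.18580298] (array([-0.0035, -0.0051,  0.3141]), array([ 0.0002, -0.0004, -0.007 ]))
```

>>> {"api": "step_arm", "payload": {"series": [[1,-0.0035,-0.005,0.07,0,0,-0.007],[1,-0.0035,-0.005,0.14,0,0,-0.007],[1,-0.0035,-0.005,0.21,0,0,-0.007],[1,-0.0035,-0.005,0.27,0,0,-0.007],[1,-0.0035,-0.005,0.3,0,0,-0.007],[1,-0.0035,-0.005,0.314,0,0,-0.007],[1,-0.0035,-0.005,0.314,0,0,-0.007],[1,-0.0035,-0.005,0.314,0,0,-0.007],[1,-0.0035,-0.005,0.314,0,0,-0.007]]}}

```text
time: 2.15
ee_pos: [0.5584, 0.1851, 0.0458]
eef_rot: [0.001, 0.136, 0.991, 0.001]
ft_force: [0.5, -0.4, 0.8]
finger_gap: 1.001
finger_force: 0.0
```

Run:
```python
from h import *
s=state();print(s['ee_pos'],s['ft_force'],plan([.5563,.1858,.044],np.radians(74.4)))
```

```text
[0.55839251 0.18505737 0.0458315 ] [ 0.53214972 -0.38353918  0.8339463 ] (array([0.0044, 0.0003, 0.0037]), array([ 0.0006,  0.0006, -0.0004]))
```

>>> {"api": "step_arm", "payload": {"series": [[1,0,0,0,0,0,0],[1,0,0,0,0,0,0],[1,0,0,0,0,0,0]]}}

```text
time: 2.4
ee_pos: [0.558, 0.1843, 0.0452]
eef_rot: [0.001, 0.137, 0.991, 0.0]
ft_force: [0.3, -0.1, 0.1]
finger_gap: 1.0
finger_force: 0.0
```

Run:
```python
from h import *
s=state();print(s['ee_pos'],s['ft_force'],plan([.5563,.1858,.044],np.radians(74.4)))
```

```text
[0.55795691 0.1842606  0.04516046] [ 0.25486149 -0.12500773  0.06878367] (array([0.004 , 0.0021, 0.0023]), array([ 0.0003,  0.0004, -0.0007]))
```

>>> {"api": "step_arm", "payload": {"series": [[1,0.004,0.002,0.002,0,0,0],[1,0.004,0.002,0.002,0,0,0],[1,0.004,0.002,0.002,0,0,0],[-1,0.004,0.002,0.002,0,0,0],[-1,0.004,0.002,0.002,0,0,0],[-1,0.004,0.002,0.002,0,0,0],[-1,0.004,0.002,0.002,0,0,0],[-1,0.004,0.002,0.002,0,0,0],[-1,0.004,0.002,0.002,0,0,0],[-1,0.004,0.002,0.002,0,0,0]], "force": 60}}

```text
time: 3.23
ee_pos: [0.5564, 0.1861, 0.0437]
eef_rot: [0.001, 0.137, 0.991, 0.0]
ft_force: [0.7, 1.8, 4.3]
finger_gap: 0.576
finger_force: 61.9
```

Run:
```python
from h import *
s=state();print(s['ee_pos'],s['ft_force'],s['moment'],plan([.5563,.1858,.044],np.radians(74.4)))
```

```text
[0.55638202 0.18609239 0.04371807] [0.7250447  1.81205173 4.33186554] [ 0.3664698  -0.21584293  0.00548831] (array([-0.    , -0.0006, -0.0006]), array([ 0.0004,  0.0003, -0.0006]))
```

>>> {"api": "step_arm", "payload": {"series": [[-1,0,0,0,0,0,0.016],[-1,0,0,0,0,0,0.032],[-1,0,0,0,0,0,0.048],[-1,0,0,0.001,0,0,0.064],[-1,0,0,0.0027,0,0,0.0955],[-1,0,0,0.0046,0,0,0.127],[-1,0,0,0.0064,0,0,0.159],[-1,0,0,0.0082,0,0,0.191],[-1,0,0,0.0082,0,0,0.191],[-1,0,0,0.0082,0,0,0.191]]}}

```text
time: 4.07
ee_pos: [0.5565, 0.1871, 0.04]
eef_rot: [0.0, 0.423, 0.906, 0.001]
ft_force: [-0.7, 3.0, 6.6]
finger_gap: 0.577
finger_force: 62.4
```

```bash
cat >> h.py <<'E'
def rep():
    s=state();q=s['eef_rot'];R=Ro.from_quat(np.r_[q[1:],q[0]]).as_matrix()
    y=np.arctan2(R[1,1],R[0,1]);print(s['time'],s['ee_pos'].round(4),"yaw",np.degrees(y).round(2),"turned",(np.radians(74.4)-y).round(3),s['ft_force'].round(1),s['moment'].round(2),s['finger_gap'],s['finger_force'],s['joint_positions'].round(2))
E
python3 -c "from h import *;rep()"
```

```text
4.0667 [0.5565 0.1871 0.04  ] yaw 39.91 turned 0.602 [-0.7  3.   6.6] [ 0.76  0.03 -0.18] 0.576859894754044 62.44784027338028 [-0.55  0.7   0.2   1.83 -0.23  0.63  0.49]
```

>>> {"api": "step_arm", "payload": {"series": [[-1,0,0,0.0014,0,0,0.024],[-1,0,0,0.0027,0,0,0.048],[-1,0,0,0.0027,0,0,0.048],[-1,0,0,0.0027,0,0,0.048]]}}

```text
time: 4.4
ee_pos: [0.5565, 0.1868, 0.0387]
eef_rot: [0.0, 0.491, 0.871, 0.001]
ft_force: [-0.3, 2.3, 6.5]
finger_gap: 0.574
finger_force: 62.5
```

>>> {"api": "step_arm", "payload": {"series": [[-1,0,0,0.0014,0,0,0.024],[-1,0,0,0.0027,0,0,0.048],[-1,0,0,0.0027,0,0,0.048],[-1,0,0,0.0027,0,0,0.048]]}}

```text
time: 4.73
ee_pos: [0.5565, 0.1869, 0.0374]
eef_rot: [0.0, 0.555, 0.832, 0.001]
ft_force: [-0.9, 2.6, 8.4]
finger_gap: 0.574
finger_force: 62.5
```

```bash
python3 -c "from h import *;rep()"
```

```text
4.7333 [0.5565 0.1869 0.0374] yaw 22.61 turned 0.904 [-0.9  2.6  8.4] [ 0.71  0.09 -0.15] 0.5744250977379024 62.5483775138855 [-0.6   0.72  0.28  1.83 -0.31  0.63  0.26]
```

>>> {"api": "step_arm", "payload": {"series": [[-1,0,0,0.0014,0,0,0.024],[-1,0,0,0.0027,0,0,0.048],[-1,0,0,0.0027,0,0,0.048],[-1,0,0,0.0027,0,0,0.048]]}}

```text
time: 5.07
ee_pos: [0.5565, 0.1871, 0.0359]
eef_rot: [0.0, 0.616, 0.788, 0.001]
ft_force: [0.9, 3.9, 6.4]
finger_gap: 0.577
finger_force: 62.4
```

```bash
python3 -c "from h import *;rep()"
```

```text
5.0667 [0.5565 0.1871 0.0359] yaw 13.98 turned 1.055 [0.9 3.9 6.4] [ 0.8  -0.04 -0.18] 0.577476476078646 62.42095559835434 [-0.63  0.73  0.32  1.83 -0.36  0.63  0.14]
```

>>> {"api": "step_arm", "payload": {"series": [[-1,0,0,0.0012,0,0,0.021],[-1,0,0,0.0024,0,0,0.042],[-1,0,0,0.0036,0,0,0.062],[-1,0,0,0.0036,0,0,0.062],[-1,0,0,0.0036,0,0,0.062]]}}

```text
time: 5.48
ee_pos: [0.5566, 0.1873, 0.0342]
eef_rot: [-0.0, 0.689, 0.724, 0.001]
ft_force: [0.6, 3.7, 7.3]
finger_gap: 0.569
finger_force: 62.5
```

```bash
python3 -c "from h import *;rep()"
```

```text
5.4833 [0.5566 0.1873 0.0342] yaw 2.83 turned 1.249 [0.6 3.7 7.3] [ 0.89 -0.04 -0.21] 0.5694788279524835 62.47345983982086 [-0.67  0.74  0.36  1.84 -0.41  0.64 -0.  ]
```

>>> {"api": "step_arm", "payload": {"series": [[-1,0,0,0.001,0,0,0.006],[-1,0,0,0.002,0,0,0.012],[-1,0,0,0.002,0,0,0.012],[-1,0,0,0.002,0,0,0.012]]}}

```text
time: 5.82
ee_pos: [0.5567, 0.1873, 0.0339]
eef_rot: [-0.0, 0.703, 0.711, 0.001]
ft_force: [-1.4, 5.2, 14.6]
finger_gap: 0.576
finger_force: 63.4
```

Run:
```python
from h import *
rep(); im=grab_frame("wrist")[60:390,80:560]; im2=grab_frame("scene")[180:260,370:470]
cv2.imwrite("pics/w2.png",np.hstack([im[:,:,::-1],cv2.resize(im2[:,:,::-1],(320,330))]))
```

```text
5.8167 [0.5567 0.1873 0.0339] yaw 0.69 turned 1.287 [-1.4  5.2 14.6] [ 0.65  0.53 -0.09] 0.5764205198977091 63.35985571146011 [-0.67  0.74  0.37  1.84 -0.42  0.64 -0.03]
```

View pics/w2.png

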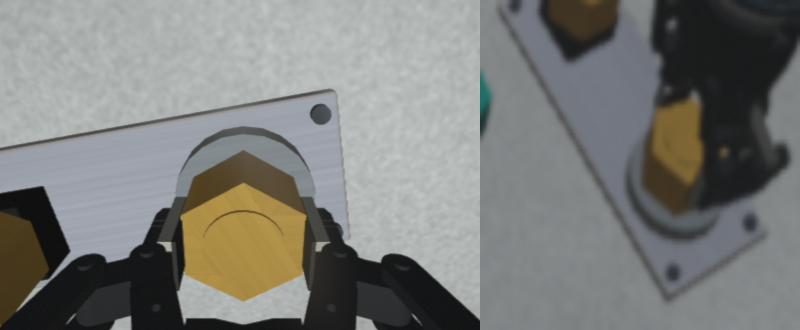

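The cap turned with the fingers and now sits on the collar: it went through 1.25+ rad, sank 10 mm, then met the stop. It went fully home, so it goes in the long compartment. Next I unscrew it.

>>> {"api": "step_arm", "payload": {"series": [[-1,0,0,-0.0035,0,0,-0.03],[-1,0,0,-0.0055,0,0,-0.067],[-1,0,0,-0.0077,0,0,-0.104],[-1,0,0,-0.0098,0,0,-0.141],[-1,0,0,-0.012,0,0,-0.178],[-1,0,0,-0.014,0,0,-0.215],[-1,0,0,-0.016,0,0,-0.252],[-1,0,0,-0.018,0,0,-0.289],[-1,0,0,-0.02,0,0,-0.326],[-1,0,0,-0.0215,0,0,-0.363],[-1,0,0,-0.022,0,0,-0.395],[-1,0,0,-0.022,0,0,-0.409]]}}

```text
time: 6.92
ee_pos: [0.5566, 0.1859, 0.0437]
eef_rot: [0.001, 0.134, 0.991, 0.001]
ft_force: [1.7, 1.4, 2.8]
finger_gap: 0.573
finger_force: 62.1
```

>>> {"api": "step_arm", "payload": {"series": [[-1,0,0,0,0,0,0],[-1,0,0,0,0,0,0]]}}

```text
time: 7.08
ee_pos: [0.5565, 0.1859, 0.0437]
eef_rot: [0.001, 0.137, 0.991, 0.0]
ft_force: [1.2, 1.7, 3.5]
finger_gap: 0.574
finger_force: 62.3
```

```bash
python3 -c "from h import *;rep()"
```

```text
7.0833 [0.5565 0.1859 0.0437] yaw 74.2 turned 0.004 [1.2 1.7 3.5] [ 0.37 -0.41  0.07] 0.5741669881943902 62.3034793138504 [-0.44  0.69  0.05  1.82 -0.06  0.63  0.94]
```

Back at the start angle, so I lift gently first and check the force.

>>> {"api": "step_arm", "payload": {"series": [[-1,0,0,-0.004,0,0,0],[-1,0,0,-0.01,0,0,0],[-1,0,0,-0.02,0,0,0],[-1,0,0,-0.02,0,0,0]]}}

```text
time: 7.42
ee_pos: [0.5553, 0.1861, 0.0537]
eef_rot: [-0.0, 0.137, 0.991, 0.0]
ft_force: [0.2, 2.7, 0.2]
finger_gap: 0.575
finger_force: 63.8
```

Run:
```python
from h import *
rep()
a=np.radians(80.5); T=np.array([.5095,-.1885]); ty=np.array([np.cos(a),np.sin(a)])
c=T+.062*ty; print("long centre",c)
for yaw in (80.5,74.4): print(plan([*c,.2],np.radians(yaw)),plan([*c,.2-.0],np.radians(yaw)))
```

```text
7.4167 [0.5553 0.1861 0.0537] yaw 74.28 turned 0.002 [0.2 2.7 0.2] [ 0.76 -0.13  0.03] 0.5745552954458609 63.830712139606476 [-0.44  0.67  0.05  1.82 -0.05  0.65  0.94]
long centre [ 0.51973295 -0.12735029]
(array([-0.1011, -0.6227, -0.2928]), array([ 0.    , -0.0002, -0.0345])) (array([-0.1011, -0.6227, -0.2928]), array([ 0.    , -0.0002, -0.0345]))
(array([-0.1011, -0.6227, -0.2928]), array([ 0.    , -0.0002, -0.0007])) (array([-0.1011, -0.6227, -0.2928]), array([ 0.    , -0.0002, -0.0007]))
```

>>> {"api": "step_arm", "payload": {"series": [[-1,0,0,-0.06,0,0,0],[-1,0,0,-0.12,0,0,0],[-1,0,0,-0.18,0,0,0],[-1,-0.01,-0.06,-0.18,0,0,0],[-1,-0.02,-0.13,-0.18,0,0,-0.01],[-1,-0.035,-0.21,-0.18,0,0,-0.02],[-1,-0.05,-0.29,-0.18,0,0,-0.03],[-1,-0.06,-0.37,-0.18,0,0,-0.034],[-1,-0.075,-0.45,-0.18,0,0,-0.034],[-1,-0.087,-0.53,-0.18,0,0,-0.034],[-1,-0.097,-0.595,-0.18,0,0,-0.034],[-1,-0.101,-0.623,-0.18,0,0,-0.034]]}}

```text
time: 8.42
ee_pos: [0.5166, -0.1348, 0.1428]
eef_rot: [-0.002, 0.088, 0.996, -0.002]
ft_force: [0.3, -0.2, -1.7]
finger_gap: 0.575
finger_force: 68.8
```

>>> {"api": "step_arm", "payload": {"series": [[-1,0,0,0,0,0,0],[-1,0,0,0,0,0,0],[-1,0,0,0,0,0,0]]}}

```text
time: 8.67
ee_pos: [0.5193, -0.1268, 0.1429]
eef_rot: [-0.001, 0.083, 0.997, 0.0]
ft_force: [-0.0, 1.2, -1.5]
finger_gap: 0.574
finger_force: 68.8
```

Run:
```python
from h import *
rep();print(plan([.5197,-.1274,.0145],np.radians(80.5)))
cv2.imwrite("pics/t2.png",np.hstack([grab_frame("wrist")[::-1][::-1,:,::-1],grab_frame("top")[60:280,170:500,::-1].repeat(1,0)[:,:].copy() if 0 else np.zeros((400,0,3),np.uint8)]))
```

```text
8.6667 [ 0.5193 -0.1268  0.1429] yaw 80.45 turned -0.106 [-0.   1.2 -1.5] [ 0.    0.04 -0.  ] 0.574292097351734 68.76746535301208 [ 0.09  0.46  0.08  1.92 -0.05  0.76  1.61]
(array([-0.0016, -0.0011,  0.2568]), array([ 0.0002, -0.0006, -0.0003]))
```

View pics/t2.png

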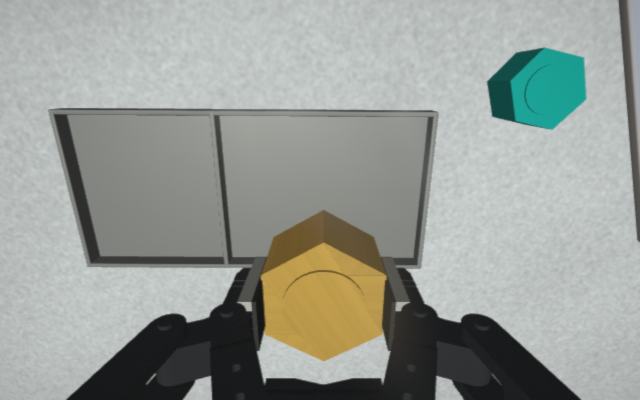

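The cap is held in line with the tray over the long compartment (divider at column ~222, right wall ~430). Lowering it.

>>> {"api": "step_arm", "payload": {"series": [[-1,-0.001,-0.001,0.07,0,0,0],[-1,-0.001,-0.001,0.14,0,0,0],[-1,-0.001,-0.001,0.2,0,0,0],[-1,-0.001,-0.001,0.235,0,0,0],[-1,-0.001,-0.001,0.25,0,0,0],[-1,-0.001,-0.001,0.256,0,0,0],[-1,-0.001,-0.001,0.258,0,0,0],[-1,-0.001,-0.001,0.258,0,0,0]]}}

```text
time: 9.38
ee_pos: [0.5214, -0.1283, 0.0153]
eef_rot: [0.001, 0.083, 0.997, -0.0]
ft_force: [0.4, -0.0, -1.3]
finger_gap: 0.579
finger_force: 68.7
```

```bash
python3 -c "from h import *;rep()"
```

```text
9.3833 [ 0.5214 -0.1283  0.0153] yaw 80.44 turned -0.105 [ 0.4 -0.  -1.3] [ 0.01 -0.02  0.02] 0.5785058557835687 68.6782917380333 [ 0.11  0.68  0.06  1.96 -0.07  0.5   1.63]
```

>>> {"api": "step_arm", "payload": {"series": [[-1,0,0,0.001,0,0,0],[-1,0,0,0.002,0,0,0],[-1,0,0,0.003,0,0,0],[-1,0,0,0.0035,0,0,0],[-1,0,0,0.0035,0,0,0]]}}

```text
time: 9.8
ee_pos: [0.5212, -0.1287, 0.0139]
eef_rot: [0.001, 0.084, 0.996, -0.0]
ft_force: [-1.7, 1.3, 7.1]
finger_gap: 0.577
finger_force: 70.1
```

```bash
python3 -c "from h import *;rep()"
```

```text
9.8 [ 0.5212 -0.1287  0.0139] yaw 80.4 turned -0.105 [-1.7  1.3  7.1] [ 0.04  0.47 -0.03] 0.5766236817446692 70.0657707452774 [ 0.11  0.68  0.06  1.96 -0.07  0.5   1.63]
```

The force jump shows contact with the floor, so I open and rise.

>>> {"api": "step_arm", "payload": {"series": [[1,0,0,0,0,0,0],[1,0,0,0,0,0,0],[1,0,0,0,0,0,0],[1,0,0,0,0,0,0],[1,0,0,0,0,0,0],[1,0,0,0,0,0,0],[1,0,0,-0.03,0,0,0],[1,0,0,-0.1,0,0,0],[1,0,0,-0.18,0,0,0],[1,0,0,-0.26,0,0,0],[1,0,0,-0.34,0,0,0],[1,0,0,-0.34,0,0,0]]}}

```text
time: 10.8
ee_pos: [0.525, -0.1297, 0.1902]
eef_rot: [0.006, 0.084, 0.996, -0.0]
ft_force: [0.8, -1.2, -0.2]
finger_gap: 1.001
finger_force: 0.0
```

>>> {"api": "step_arm", "payload": {"series": [[1,0,0,0,0,0,0],[1,0,0,0,0,0,0],[1,0,0,0,0,0,0],[1,0,0,0,0,0,0]]}}

```text
time: 11.13
ee_pos: [0.5194, -0.1283, 0.1811]
eef_rot: [-0.001, 0.084, 0.997, 0.0]
ft_force: [0.8, -0.1, 0.5]
finger_gap: 0.998
finger_force: 0.0
```

Run:
```python
from h import *
rep()
cv2.imwrite("pics/e.png",np.hstack([cv2.resize(grab_frame(n)[:,:,::-1],(400,250)) for n in ("wrist","scene")]))
```

```text
11.1333 [ 0.5194 -0.1283  0.1811] yaw 80.41 turned -0.105 [ 0.8 -0.1  0.5] [-0.04 -0.03 -0.03] 0.9984316574111278 0.0 [ 0.09  0.41  0.09  1.89 -0.05  0.85  1.6 ]
```

View pics/e.png

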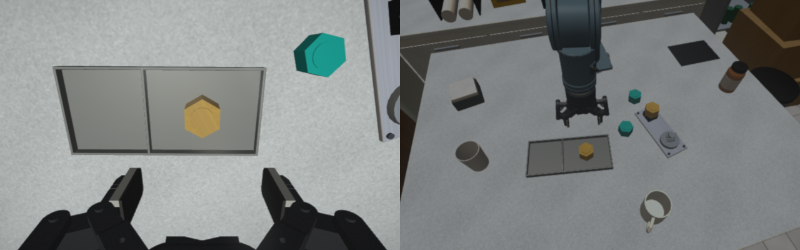

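The cap stands upright in the long compartment (about (202,118) in the left picture). The post is bare, the other cap is still on its block, and the robot touches nothing.

```bash
python3 -c "
from bench import *
print(hand_in())"
```

```text
the job is handed in; nothing more can be done
None
```

The cap on the gauge post screwed fully home (about 1.25 rad, 10 mm down onto the collar), so I unscrewed it, set it open side down in the tray's long compartment, left the other cap on its block, and handed the job in at about 11 s.

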